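# Find the steel-cored loading pad by feel and eject it onto the scale

## Robot

A 6-joint arm with a two-finger parallel gripper is mounted at the origin on the work surface. World frame = base frame: x ahead of the robot, y to its left, z up, the work surface at z = 0. Lengths are in mm, angles in rad, forces in N, time in s.
With the tool pointing down it reaches from about 425 to 950 mm from the base axis. Payload 14.7 kg.
Tool frame: the origin (TCP) lies at the very end of the fingers, on their centre line; the grasp point (between the pads) lies 19 mm behind it; z points along the fingers, y is the line along which they close (so a half turn about z gives the same grasp; the last joint's range is limited). The gripper opens to 85 mm and grips with 20 to 120 N. Pads are 22 mm wide; open, the fingers measure 114 mm over their backs; the gripper's body (76 mm by 85 mm) begins 54 mm behind the grasp point. The pads swing forward as they close: fully open they stand 13 mm farther back than shut.
Start: joints at [-1.217, 0.48, 1.596, -0, 1.065, -0.047], TCP at [253.616, -598.474, 231.297] pointing down, gripper open.
Joint ranges: [-2.75, 2.75], [-0.82, 2.05], [0.23, 2.67], [-1.56, 4.7], [0.09, 2.69], [-2.92, 2.92]. Speed limits (rad/s): [1.89, 1.89, 2.39, 3.01, 3.01, 3.01].

## Interface

Orientations are given as a 3x3 rotation matrix whose columns are the frame's x, y, z axes.
In Python, from cell import observe, capture, calibration, hand_in gives the robot as it stands.
- The arm moves only by the tool arm_command, never from a script. Its argument "increments" is a list of rows, each a list of 3 entries, a list of its own where there are three numbers: the shift along the world's x, y, z in cm, then the turn about the world's z in rad, then the closure, from 0 (fully open) to 1 (shut). A call has 1 to 20 rows; each row shifts and turns the commanded pose from where the row before left it; what a row does not reach is not made up. A row lasts 1/12 s, in which the tool goes at most 41.7 mm and 7.16 degrees, less where a joint would pass 70% of its speed; a pose out of reach is approached as far as the arm can. A call with a gripper value outside its range is refused whole. The fingers move at their own pace and stop on an object; "grip_force" is the grip in N (left out, the last holds). Time passes only in rows, so rows that do not move let the fingers close. It gives the time, the measured TCP pose, the force, the opening and the grip force at its end, in the units of the state.
- observe(): the state, without advancing time (a new reading comes with each control period).
- capture(name): name is "side" or "top"; returns the picture (480x640x3 uint8, red, green, blue); there is no depth.
- calibration(name): a dict with "fx", "fy", "cx", "cy" (pixels), "extrinsics" (4x4, takes a point from camera to world coordinates). Camera axes: x right, y down, z forward; pixel columns grow to the right and rows downward; lengths in mm; the calibration is good to about 2 mm. A picture is of the moment at which its call begins. calibration takes no time and is no camera call.
- hand_in(): hands the job in; it is judged then, once.
The state is a dict: "time_s": time; "qpos": joint angles; "qvel": joint speeds; "tau": joint torques, N m; "tool_pos": TCP position; "orientation": TCP orientation; "contact_force": force on the tool from outside, world axes, zero at the start; "torque": the same for the moment, N m; "opening": finger opening in mm; "finger_force": force on a finger pad.
Only numpy, scipy, OpenCV 4.12 (cv2) and the standard library are available. Lean on these libraries where they do the work, as an engineer would, in place of code of your own. Each camera call takes 0.05 s, during which the arm holds its last target. There are 200 camera calls.

## Task

One of the four look-alike black pads sunk in the store has a steel core and is much heavier than the others: feel for it by pressing the red pedals lightly. Knock that one up out of its pocket with its pedal and slide it across the deck so that it lies flat and wholly on the steel scale pan. Leave the other three pads down in their pockets, never have two pads up out of their pockets at once, and do not disturb the things standing around.

Things in the scene. Friction and masses are not known exactly. Their poses are not given: they have to be found in the camera images.
- ejector: pad store, one fixed blue block with aluminium deck and red pedals. Origin at table height below the middle of the row of pockets; +x points away from the pedals to the scale, +y along the row, z up. Deck top 75 mm above the table, from x = -45 to +42 mm, 420 mm long in y. Square pockets 59 mm wide, 32 mm deep, at x = 0, y = +127.5, +42.5, -42.5, -127.5 mm (numbered 1 to 4)
- scale_pan (a joint): how far the sprung scale pan has sunk, m: 0 when empty, about 0.003 under a light pad, 0.007 to 0.009 under the steel-cored pad (stop at 0.012)
- pan_top (a point): centre of the top face of the steel scale pan, along the +x side of the deck behind a 3 mm gap: 100 mm in ejector x (centre at ejector x = 95 mm), 420 mm in y, 2 mm below the deck when empty, with a fence 6 mm thick and 12 mm high along its far edge. Axes as the ejector's
- pad_1: black square pad in pocket 1, 56 x 56 x 30 mm, yellow dot on top; origin at the centre of its underside, z up, sides along the ejector's axes. In its pocket its top is 2 mm below the deck with 1.5 mm clearance all round: it cannot be gripped. One of the four pads, any one, has a steel core (0.65 to 0.85 kg); the others weigh 0.23 to 0.29 kg
- pedal_1_top (a point): centre of the top of red pedal 1, a 32 x 32 mm plate, 67 mm from its hinge (ejector x = -48 mm, 55 mm above the table); at rest it is 75 mm above the table at ejector x = -115 mm, y as pocket 1. It works the 34 mm wide brass knockout pin under pocket 1
- pedal_1 (a joint): angle of pedal 1, rad: 0 at rest, 0.5 at its stop (its top 34 mm lower, sloping). At the stop the pad is 2.5 mm above the deck; brass sprung ledges on its two sides slip in under it and keep it up, 0.5 mm above the deck, when the pedal is let go. Released earlier, pedal and pad sink back. The stroke takes 3 to 5 N under a light pad and 8 to 12 N under the steel one
- pad_2: black square pad in pocket 2, 56 x 56 x 30 mm, yellow dot on top; origin at the centre of its underside, z up, sides along the ejector's axes. In its pocket its top is 2 mm below the deck with 1.5 mm clearance all round: it cannot be gripped. One of the four pads, any one, has a steel core (0.65 to 0.85 kg); the others weigh 0.23 to 0.29 kg
- pedal_2_top (a point): centre of the top of red pedal 2, a 32 x 32 mm plate, 67 mm from its hinge (ejector x = -48 mm, 55 mm above the table); at rest it is 75 mm above the table at ejector x = -115 mm, y as pocket 2. It works the 34 mm wide brass knockout pin under pocket 2
- pedal_2 (a joint): angle of pedal 2, rad: 0 at rest, 0.5 at its stop (its top 34 mm lower, sloping). At the stop the pad is 2.5 mm above the deck; brass sprung ledges on its two sides slip in under it and keep it up, 0.5 mm above the deck, when the pedal is let go. Released earlier, pedal and pad sink back. The stroke takes 3 to 5 N under a light pad and 8 to 12 N under the steel one
- pad_3: black square pad in pocket 3, 56 x 56 x 30 mm, yellow dot on top; origin at the centre of its underside, z up, sides along the ejector's axes. In its pocket its top is 2 mm below the deck with 1.5 mm clearance all round: it cannot be gripped. One of the four pads, any one, has a steel core (0.65 to 0.85 kg); the others weigh 0.23 to 0.29 kg
- pedal_3_top (a point): centre of the top of red pedal 3, a 32 x 32 mm plate, 67 mm from its hinge (ejector x = -48 mm, 55 mm above the table); at rest it is 75 mm above the table at ejector x = -115 mm, y as pocket 3. It works the 34 mm wide brass knockout pin under pocket 3
- pedal_3 (a joint): angle of pedal 3, rad: 0 at rest, 0.5 at its stop (its top 34 mm lower, sloping). At the stop the pad is 2.5 mm above the deck; brass sprung ledges on its two sides slip in under it and keep it up, 0.5 mm above the deck, when the pedal is let go. Released earlier, pedal and pad sink back. The stroke takes 3 to 5 N under a light pad and 8 to 12 N under the steel one
- pad_4: black square pad in pocket 4, 56 x 56 x 30 mm, yellow dot on top; origin at the centre of its underside, z up, sides along the ejector's axes. In its pocket its top is 2 mm below the deck with 1.5 mm clearance all round: it cannot be gripped. One of the four pads, any one, has a steel core (0.65 to 0.85 kg); the others weigh 0.23 to 0.29 kg
- pedal_4_top (a point): centre of the top of red pedal 4, a 32 x 32 mm plate, 67 mm from its hinge (ejector x = -48 mm, 55 mm above the table); at rest it is 75 mm above the table at ejector x = -115 mm, y as pocket 4. It works the 34 mm wide brass knockout pin under pocket 4
- pedal_4 (a joint): angle of pedal 4, rad: 0 at rest, 0.5 at its stop (its top 34 mm lower, sloping). At the stop the pad is 2.5 mm above the deck; brass sprung ledges on its two sides slip in under it and keep it up, 0.5 mm above the deck, when the pedal is let go. Released earlier, pedal and pad sink back. The stroke takes 3 to 5 N under a light pad and 8 to 12 N under the steel one
- brass_weight: brass cylinder weight, 20 mm diameter, 32 mm tall, standing on the end of the deck; origin at the centre of its foot; leave it alone
- test_core: grey concrete core, 24 mm diameter, 40 mm tall, standing on the table between two pedals; origin at the centre of its foot; leave it alone
- oil_bottle: yellow bottle, 52 mm diameter, 130 mm tall; origin at the centre of its foot; leave it alone
- jar: amber jar, 68 mm diameter, 75 mm tall; origin at the centre of its foot; leave it alone
- brush: brush lying on the table at the end of the store, 200 mm long; origin under its middle; leave it alone

How it is judged (in metres and radians):
On the way:
1. one pad is knocked up level with the deck while the other three are down in their pockets (((z of pad_1 in the frame of ejector above 0.072 m and z of each of pad_2, pad_3, pad_4 in the frame of ejector below 0.055 m and x of each of pad_2, pad_3, pad_4 in the frame of ejector below 0.01 m) or (z of pad_2 in the frame of ejector above 0.072 m and z of each of pad_1, pad_3, pad_4 in the frame of ejector below 0.055 m and x of each of pad_1, pad_3, pad_4 in the frame of ejector below 0.01 m) or (z of pad_3 in the frame of ejector above 0.072 m and z of each of pad_1, pad_2, pad_4 in the frame of ejector below 0.055 m and x of each of pad_1, pad_2, pad_4 in the frame of ejector below 0.01 m) or (z of pad_4 in the frame of ejector above 0.072 m and z of each of pad_1, pad_2, pad_3 in the frame of ejector below 0.055 m and x of each of pad_1, pad_2, pad_3 in the frame of ejector below 0.01 m))), for 0.2 s.
At the end, for the whole second after the job is handed in: The scale pan is down by more than 5 mm under one pad, the steel-cored one, which lies at rest, flat (within 0.08 rad) and wholly on the pan (overhang at most about 2 mm); the other three pads are down in their pockets (lifted less than 12 mm from the pocket floor) (value of joint scale_pan above 0.005 m and ((x of pad_1 in the frame of pan_top between -0.024 and 0.022 m and y of pad_1 in the frame of pan_top between -0.184 and 0.184 m and z of pad_1 in the frame of pan_top between -0.003 and 0.004 m and angle between pad_1's own z axis and vertical below 0.08 rad and linear speed of pad_1 below 0.02 m/s and z of each of pad_2, pad_3, pad_4 in the frame of ejector below 0.055 m and x of each of pad_2, pad_3, pad_4 in the frame of ejector below 0.01 m) or (x of pad_2 in the frame of pan_top between -0.024 and 0.022 m and y of pad_2 in the frame of pan_top between -0.184 and 0.184 m and z of pad_2 in the frame of pan_top between -0.003 and 0.004 m and angle between pad_2's own z axis and vertical below 0.08 rad and linear speed of pad_2 below 0.02 m/s and z of each of pad_1, pad_3, pad_4 in the frame of ejector below 0.055 m and x of each of pad_1, pad_3, pad_4 in the frame of ejector below 0.01 m) or (x of pad_3 in the frame of pan_top between -0.024 and 0.022 m and y of pad_3 in the frame of pan_top between -0.184 and 0.184 m and z of pad_3 in the frame of pan_top between -0.003 and 0.004 m and angle between pad_3's own z axis and vertical below 0.08 rad and linear speed of pad_3 below 0.02 m/s and z of each of pad_1, pad_2, pad_4 in the frame of ejector below 0.055 m and x of each of pad_1, pad_2, pad_4 in the frame of ejector below 0.01 m) or (x of pad_4 in the frame of pan_top between -0.024 and 0.022 m and y of pad_4 in the frame of pan_top between -0.184 and 0.184 m and z of pad_4 in the frame of pan_top between -0.003 and 0.004 m and angle between pad_4's own z axis and vertical below 0.08 rad and linear speed of pad_4 below 0.02 m/s and z of each of pad_1, pad_2, pad_3 in the frame of ejector below 0.055 m and x of each of pad_1, pad_2, pad_3 in the frame of ejector below 0.01 m))); the robot touches nothing.
It fails at once if two pads up out of their pockets at once (z of each of pad_1, pad_2 in the frame of ejector above 0.063 m or z of each of pad_1, pad_3 in the frame of ejector above 0.063 m or z of each of pad_1, pad_4 in the frame of ejector above 0.063 m or z of each of pad_2, pad_3 in the frame of ejector above 0.063 m or z of each of pad_2, pad_4 in the frame of ejector above 0.063 m or z of each of pad_3, pad_4 in the frame of ejector above 0.063 m).
It fails at once if a bystander is moved by more than 30 mm or knocked over (distance of any of brass_weight, test_core, oil_bottle, jar, brush from where it was at the start of the episode above 0.03 m or angle between any of brass_weight, test_core, oil_bottle, jar's own z axis and vertical above 0.5 rad).
It also fails if it takes over 59 s, if anything falls off the work surface, if the arm or the gripper's body presses on something with over 40 N, if the wrist force passes 120 N, or if a joint passes its speed limit or range.

## Working session

There is one attempt and no reset: what is moved stays moved. The work goes in short steps, Python scripts to look and compute and a tool call to move; the robot and the scene stay as the last step left them, time stands still between calls to the robot, and variables do not carry over. Pictures are saved under pics/ and viewed, at most 10 in all, crops included, and the job is handed in when it is done.

Besides the shell and the picture viewer there is one more tool, called by a JSON object that holds its "op" and its "data", one argument or row to a line. arm_command: Moves the arm, as the interface text tells. Its arguments: {"type":"object","properties":{"increments":{"type":"array","items":{"type":"array"}},"grip_force":{"type":"number"}},"required":["increments"]}

```bash
mkdir -p pics; python3 - <<'E'
from cell import *
import cv2
for n in("side","top"):
    cv2.imwrite(f"pics/{n}0.png",capture(n)[:,:,::-1]); c=calibration(n); print(n,c)
s=observe();print(s)
E
```

```text
side {'fx': 586.5661211176988, 'fy': 586.5661211176988, 'cx': 315.92580478564076, 'cy': 238.1829913954269, 'extrinsics': array([[-8.56496159e-01, -3.61345510e-01,  3.68569874e-01,
         2.11932040e+02],
       [-5.16077043e-01,  6.11803837e-01, -5.99466889e-01,
         6.63551412e+02],
       [-8.87779401e-03, -7.03651539e-01, -7.10489759e-01,
         8.17308307e+02],
       [ 0.00000000e+00,  0.00000000e+00,  0.00000000e+00,
         1.00000000e+00]])}
top {'fx': 511.899869721225, 'fy': 511.899869721225, 'cx': 319.5079905893834, 'cy': 249.7042956493792, 'extrinsics': array([[-1.21157879e-02, -9.84457250e-01,  1.75205964e-01,
         4.29215124e+02],
       [-9.99842531e-01,  1.41994234e-02,  1.06437319e-02,
         4.12168209e+01],
       [-1.29661227e-02, -1.75049417e-01, -9.84474266e-01,
         9.85457398e+02],
       [ 0.00000000e+00,  0.00000000e+00,  0.00000000e+00,
         1.00000000e+00]])}
{'time_s': 0.1, 'qpos': array([-1.21660713e+00,  4.80774766e-01,  1.59680246e+00,  2.22297706e-05,
        1.06509901e+00, -4.65673972e-02]), 'qvel': array([ 0.00047531, -0.00212214,  0.00089526,  0.00073745, -0.00095454,
        0.00177072]), 'tau': array([-5.97844100e-04, -9.52257586e+01, -4.31044257e+01, -1.70394023e-04,
        5.27138458e-03, -4.52602137e-05]), 'tool_pos': array([ 253.49384014, -598.13667396,  230.73603572]), 'orientation': array([[ 9.20770317e-01,  3.90104980e-01, -3.57581384e-04],
       [ 3.90105137e-01, -9.20769751e-01,  1.02307475e-03],
       [ 6.98564337e-05, -1.08151120e-03, -9.99999413e-01]]), 'contact_force': array([ 1.1418698 , -0.61568074,  0.32888589]), 'torque': array([-0.00744179, -0.00485826, -0.00570611]), 'finger_force': 0.0, 'opening': 85.59401595524692}
```

View pics/side0.png

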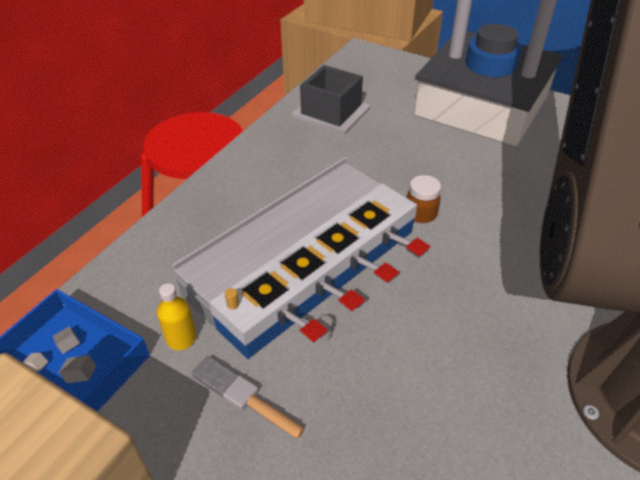

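View pics/top0.png

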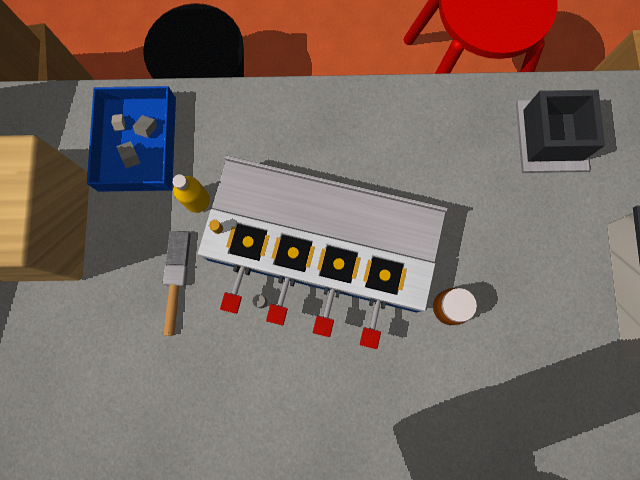

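The top view shows pad dots 1 to 4 at (248,242), (293,253), (339,264) and (385,275), with pedals at (231,303), (277,314), (323,326) and (371,338). The weight is at (215,226) and the core at (260,300). The side view shows dots at (265,289), (303,262), (338,238) and (370,215), with pedals at (314,330), (351,299), (386,272) and (418,247).

```bash
cat > h.py <<'E'
import numpy as np
from cell import calibration
def ray(n,p):
    c=calibration(n);E=np.array(c["extrinsics"])
    d=E[:3,:3]@[(p[0]-c["cx"])/c["fx"],(p[1]-c["cy"])/c["fy"],1]
    return E[:3,3],d/np.linalg.norm(d)
def tri(a,b):
    A=0;v=0;R=[ray("top",a),ray("side",b)]
    for o,d in R:
        P=np.eye(3)-np.outer(d,d);A=A+P;v=v+P@o
    x=np.linalg.solve(A,v);return x,max(np.linalg.norm((np.eye(3)-np.outer(d,d))@(x-o)) for o,d in R)
def onz(n,p,z):
    o,d=ray(n,p);return o+d*(z-o[2])/d[2]
E
python3 - <<'E'
from h import *
np.set_printoptions(precision=1,suppress=True)
T=[(248,242),(293,253),(339,264),(385,275),(231,303),(277,314),(323,326),(371,338)]
S=[(265,289),(303,262),(338,238),(370,215),(314,330),(351,299),(386,272),(418,247)]
M=[(0,y) for y in(127.5,42.5,-42.5,-127.5)];M+=[(-115,y) for x,y in M]
P=np.array([tri(a,b)[0] for a,b in zip(T,S)]);print(P,[round(tri(a,b)[1],1) for a,b in zip(T,S)])
m=np.array(M);mc=m-m.mean(0);pc=P[:,:2]-P[:,:2].mean(0)
th=np.arctan2((mc[:,0]*pc[:,1]-mc[:,1]*pc[:,0]).sum(),(mc*pc).sum())
R=np.array([[np.cos(th),-np.sin(th)],[np.sin(th),np.cos(th)]]);t=P[:,:2].mean(0)-R@m.mean(0)
print(th,t,R); print("resid",P[:,:2]-(m@R.T+t)); print("model",m@R.T+t)
for n,p,z in [("top",(215,231),75),("top",(260,302),20)]:
    print(R.T@(onz(n,p,z)[:2]-t))
E
```

```text
[[607.6 180.7  75.7]
 [585.6  98.9  76.6]
 [564.3  16.2  74.1]
 [543.  -65.8  74.4]
 [497.  209.5  74.9]
 [476.7 127.5  76. ]
 [454.4  46.4  75.5]
 [432.8 -37.5  72.4]] [np.float64(0.4), np.float64(0.0), np.float64(0.5), np.float64(0.8), np.float64(0.3), np.float64(0.1), np.float64(0.4), np.float64(0.2)]
-0.2563978202907277 [575.8  57.4] [[ 1.   0.3]
 [-0.3  1. ]]
resid [[-0.5 -0. ]
 [-1.   0.4]
 [-0.7 -0.1]
 [-0.5  0.1]
 [ 0.1 -0.4]
 [ 1.3 -0.2]
 [ 0.6  1. ]
 [ 0.6 -0.7]]
model [[608.1 180.7]
 [586.6  98.5]
 [565.   16.3]
 [543.5 -65.9]
 [496.9 209.9]
 [475.3 127.7]
 [453.8  45.5]
 [432.2 -36.8]]
[  4.5 191.2]
[-98.1  85.5]
```

{"op": "arm_command", "data": {
  "increments": [
    [[2.0, 3.3, 0], -0.11, 1],
    [[2.0, 3.3, 0], -0.11, 1],
    [[2.0, 3.3, 0], -0.11, 1],
    [[2.0, 3.3, 0], -0.11, 1],
    [[2.0, 3.3, 0], -0.11, 1],
    [[2.0, 3.3, 0], -0.106, 1],
    [[2.0, 3.3, 0], 0, 1],
    [[2.0, 3.3, 0], 0, 1],
    [[2.0, 3.3, 0], 0, 1],
    [[0.05, 3.3, -1.2], 0, 1],
    [[0.05, 3.3, -1.2], 0, 1],
    [[0.05, 3.3, -1.2], 0, 1],
    [[0.05, 3.3, -1.2], 0, 1],
    [[0.05, 3.3, -1.2], 0, 1],
    [[0.05, 3.3, -1.2], 0, 1],
    [[0.05, 3.3, -1.2], 0, 1],
    [[0.05, 3.3, -1.2], 0, 1],
    [[0, 0, 0], 0, 1],
    [[0, 0, 0], 0, 1]
  ]
}}

```text
time_s: 1.68
tool_pos: [437.0, -35.9, 134.7]
orientation: [[0.968, -0.249, -0.002], [-0.249, -0.968, 0.0], [-0.002, 0.0, -1.0]]
contact_force: [-0.6, -0.5, 0.3]
opening: -0.1
finger_force: 0.0
```

{"op": "arm_command", "data": {
  "increments": [
    [[0, -0.2, -1.8], 0, 1],
    [[0, 0, -1.8], 0, 1],
    [[0, 0, -1.8], 0, 1],
    [[0, 0, -0.3], 0, 1],
    [[0, 0, -0.3], 0, 1],
    [[0, 0, -0.3], 0, 1],
    [[0, 0, -0.3], 0, 1],
    [[0, 0, 0], 0, 1],
    [[0, 0, 0], 0, 1],
    [[0, 0, 0], 0, 1]
  ]
}}

```text
time_s: 2.52
tool_pos: [437.7, -39.8, 70.0]
orientation: [[0.968, -0.253, 0.0], [-0.253, -0.968, -0.0], [0.0, 0.0, -1.0]]
contact_force: [-4.8, -1.0, 5.0]
opening: 0.1
finger_force: 2.9
```

{"op": "arm_command", "data": {
  "increments": [
    [[0, 0, -0.2], 0, 1],
    [[0, 0, -0.2], 0, 1],
    [[0, 0, 0], 0, 1],
    [[0, 0, 0], 0, 1],
    [[0, 0, 0], 0, 1]
  ]
}}

```text
time_s: 2.93
tool_pos: [437.4, -39.5, 65.7]
orientation: [[0.968, -0.252, -0.0], [-0.252, -0.968, 0.0], [-0.0, 0.0, -1.0]]
contact_force: [-5.0, 1.0, 5.0]
opening: -0.2
finger_force: 2.7
```

```bash
python3 - <<'E'
from cell import *
import cv2
t=capture("top")[200:360,190:420,::-1]; cv2.imwrite("pics/top1.png",cv2.resize(t,None,fx=3,fy=3))
s=observe();print(s["contact_force"],s["tool_pos"],s["torque"])
E
```

```text
[-5.22239107 -0.17762408  4.65436167] [437.371123   -39.51995923  65.68750719] [0.06128252 0.83943478 0.01354733]
```

View pics/top1.png

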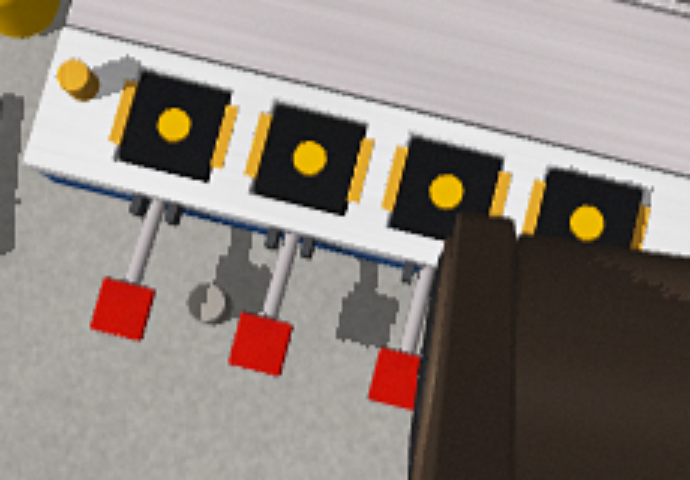

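The crop shows the four dark pads still down, with the gripper over pedal 4. That pedal took about 5 N. Pedal 3 is next.

{"op": "arm_command", "data": {
  "increments": [
    [[0, 0, 0.9], 0, 1],
    [[0, 0, 1.8], 0, 1],
    [[0.72, 2.74, 0], 0, 1],
    [[0.72, 2.74, 0], 0, 1],
    [[0.72, 2.74, 0], 0, 1],
    [[0, 0, -0.9], 0, 1],
    [[0, 0, -0.6], 0, 1],
    [[0, 0, -0.4], 0, 1],
    [[0, 0, -0.4], 0, 1],
    [[0, 0, -0.4], 0, 1],
    [[0, 0, 0], 0, 1],
    [[0, 0, 0], 0, 1],
    [[0, 0, 0], 0, 1]
  ]
}}

```text
time_s: 4.07
tool_pos: [458.0, 42.1, 65.4]
orientation: [[0.967, -0.254, -0.002], [-0.254, -0.967, 0.0], [-0.002, 0.0, -1.0]]
contact_force: [-6.2, 8.6, 11.1]
opening: -0.1
finger_force: 6.4
```

{"op": "arm_command", "data": {
  "increments": [
    [[0, 0, 0.9], 0, 1],
    [[0, 0, 1.8], 0, 1],
    [[0.72, 2.74, 0], 0, 1],
    [[0.72, 2.74, 0], 0, 1],
    [[0.72, 2.74, 0], 0, 1],
    [[0, 0, -0.9], 0, 1],
    [[0, 0, -0.6], 0, 1],
    [[0, 0, -0.4], 0, 1],
    [[0, 0, -0.4], 0, 1],
    [[0, 0, -0.4], 0, 1],
    [[0, 0, 0], 0, 1],
    [[0, 0, 0], 0, 1],
    [[0, 0, 0], 0, 1]
  ]
}}

```text
time_s: 5.15
tool_pos: [479.5, 123.6, 65.0]
orientation: [[0.967, -0.254, -0.003], [-0.254, -0.967, -0.0], [-0.002, 0.001, -1.0]]
contact_force: [-4.4, 2.7, 5.0]
opening: 0.1
finger_force: 2.8
```

{"op": "arm_command", "data": {
  "increments": [
    [[0, 0, 0.9], 0, 1],
    [[0, 0, 1.8], 0, 1],
    [[0.72, 2.74, 0], 0, 1],
    [[0.72, 2.74, 0], 0, 1],
    [[0.72, 2.74, 0], 0, 1],
    [[0, 0, -0.9], 0, 1],
    [[0, 0, -0.6], 0, 1],
    [[0, 0, -0.4], 0, 1],
    [[0, 0, -0.4], 0, 1],
    [[0, 0, -0.4], 0, 1],
    [[0, 0, 0], 0, 1],
    [[0, 0, 0], 0, 1],
    [[0, 0, 0], 0, 1]
  ]
}}

```text
time_s: 6.23
tool_pos: [501.2, 205.7, 65.1]
orientation: [[0.967, -0.254, -0.002], [-0.254, -0.967, -0.001], [-0.002, 0.001, -1.0]]
contact_force: [-4.7, 2.7, 5.1]
opening: -0.2
finger_force: 2.8
```

Pedal 3 takes 11 N against 5 N on the others, so pad 3 is the steel-cored one. I'll go back and press pedal 3 fully.

{"op": "arm_command", "data": {
  "increments": [
    [[0, 0, 0.9], 0, 1],
    [[0, 0, 1.8], 0, 1],
    [[-0.77, -2.7, 0], 0, 1],
    [[-0.77, -2.7, 0], 0, 1],
    [[-0.77, -2.7, 0], 0, 1],
    [[-0.77, -2.7, 0], 0, 1],
    [[-0.77, -2.7, 0], 0, 1],
    [[-0.77, -2.7, 0], 0, 1],
    [[0, 0, -0.9], 0, 1],
    [[0, 0, -0.6], 0, 1],
    [[0, 0, -0.5], 0, 1],
    [[0, 0, -0.5], 0, 1],
    [[0, 0, -0.5], 0, 1],
    [[0, 0, -0.4], 0, 1],
    [[0, 0, -0.4], 0, 1],
    [[0, 0, -0.3], 0, 1],
    [[0, 0, 0], 0, 1],
    [[0, 0, 0], 0, 1]
  ]
}}

```text
time_s: 7.73
tool_pos: [453.7, 45.6, 50.7]
orientation: [[0.968, -0.251, -0.005], [-0.251, -0.968, -0.0], [-0.005, 0.002, -1.0]]
contact_force: [-11.1, -3.5, 9.9]
opening: 0.0
finger_force: 6.0
```

{"op": "arm_command", "data": {
  "increments": [
    [[0, 0, -0.2], 0, 1],
    [[0, 0, -0.2], 0, 1],
    [[0, 0, 0], 0, 1]
  ]
}}

```text
time_s: 7.98
tool_pos: [454.1, 45.5, 46.7]
orientation: [[0.968, -0.251, -0.004], [-0.251, -0.968, -0.0], [-0.004, 0.001, -1.0]]
contact_force: [-9.8, -5.3, 9.8]
opening: -0.3
finger_force: 6.1
```

{"op": "arm_command", "data": {
  "increments": [
    [[0, 0, -0.15], 0, 1],
    [[0, 0, -0.1], 0, 1],
    [[0, 0, 0], 0, 1]
  ]
}}

```text
time_s: 8.23
tool_pos: [454.4, 45.5, 44.5]
orientation: [[0.968, -0.251, -0.004], [-0.251, -0.968, -0.0], [-0.003, 0.001, -1.0]]
contact_force: [-10.1, -6.1, 16.5]
opening: 0.0
finger_force: 9.3
```

{"op": "arm_command", "data": {
  "increments": [
    [[0, 0, -0.1], 0, 1],
    [[0, 0, -0.1], 0, 1],
    [[0, 0, 0], 0, 1],
    [[0, 0, 0], 0, 1]
  ]
}}

```text
time_s: 8.57
tool_pos: [454.5, 45.5, 43.4]
orientation: [[0.968, -0.251, -0.003], [-0.251, -0.968, -0.0], [-0.003, 0.001, -1.0]]
contact_force: [-14.7, -6.4, 42.3]
opening: 0.1
finger_force: 20.9
```

{"op": "arm_command", "data": {
  "increments": [
    [[0, 0, -0.1], 0, 1],
    [[0, 0, 0], 0, 1],
    [[0, 0, 0], 0, 1]
  ]
}}

```text
time_s: 8.82
tool_pos: [454.6, 45.5, 43.0]
orientation: [[0.968, -0.251, -0.002], [-0.251, -0.968, -0.0], [-0.002, 0.001, -1.0]]
contact_force: [-17.1, -8.7, 56.3]
opening: -0.3
finger_force: 28.9
```

```bash
python3 - <<'E'
from cell import *
import cv2
t=capture("side")[180:340,220:450,::-1]; cv2.imwrite("pics/side2.png",cv2.resize(t,None,fx=3,fy=3))
E
```

```text
(no output)
```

View pics/side2.png

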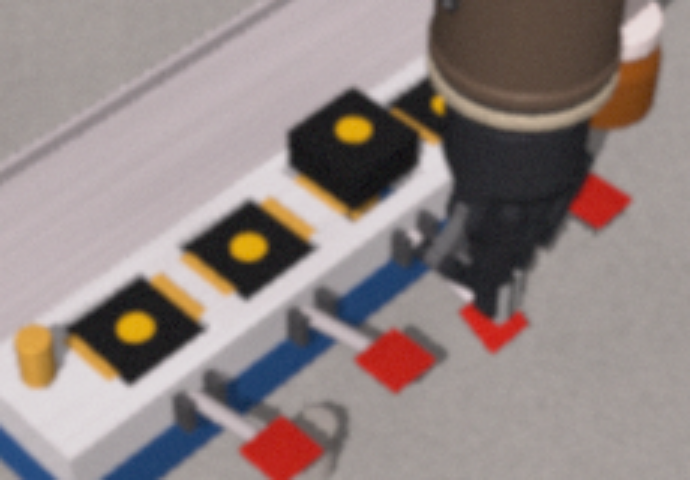

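Pad 3 stands up on the deck, at about (353,150) in the crop, and the others are down. I'll release the pedal and come in behind the pad.

{"op": "arm_command", "data": {
  "increments": [
    [[0, 0, 0.5], 0, 1],
    [[0, 0, 0.8], 0, 1],
    [[0, 0, 1.2], 0, 1],
    [[0, 0, 2.0], 0, 1],
    [[0, 0, 2.0], 0, 0.7],
    [[0, 0, 1.2], 0, 0.7],
    [[1.9, -0.5, 0], 0, 0.7],
    [[1.9, -0.5, 0], 0, 0.7],
    [[1.9, -0.5, 0], 0, 0.7],
    [[0, 0, -1.3], 0, 0.7],
    [[0, 0, -1.3], 0, 0.7],
    [[0, 0, -1.2], 0, 0.7],
    [[0, 0, 0], 0, 0.7],
    [[0, 0, 0], 0, 0.7]
  ]
}}

```text
time_s: 10.03
tool_pos: [513.0, 30.7, 80.5]
orientation: [[0.968, -0.252, -0.001], [-0.252, -0.968, 0.0], [-0.001, 0.0, -1.0]]
contact_force: [0.4, -0.0, 0.3]
opening: 25.4
finger_force: 0.0
```

```bash
python3 - <<'E'
from cell import *
import cv2
t=capture("side")[150:310,250:480,::-1]; cv2.imwrite("pics/side3.png",cv2.resize(t,None,fx=3,fy=3))
E
```

```text
(no output)
```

View pics/side3.png

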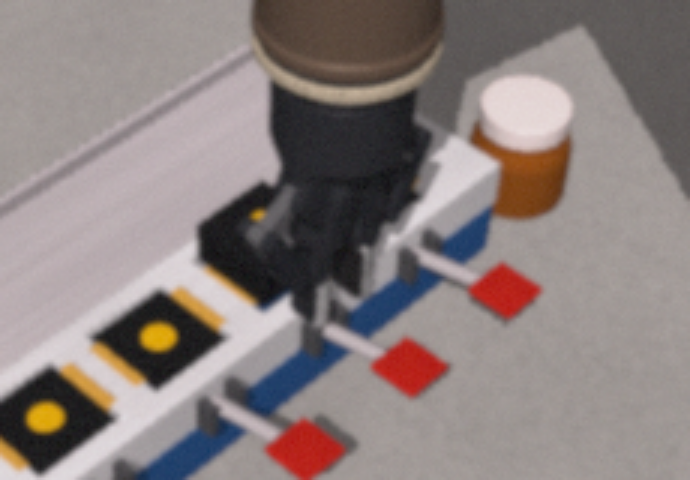

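The pad is up on its ledges at about (255,245) in the crop and the fingers are behind it. Now I'll push along ejector +x.

{"op": "arm_command", "data": {
  "increments": [
    [[0.77, -0.2, 0], 0, 0.7],
    [[0.77, -0.2, 0], 0, 0.7],
    [[0.58, -0.15, 0], 0, 0.7],
    [[0.58, -0.15, 0], 0, 0.7],
    [[0.58, -0.15, 0], 0, 0.7],
    [[0.58, -0.15, 0], 0, 0.7],
    [[0.58, -0.15, 0], 0, 0.7],
    [[0.58, -0.15, 0], 0, 0.7],
    [[0.58, -0.15, 0], 0, 0.7],
    [[0.58, -0.15, 0], 0, 0.7],
    [[0.58, -0.15, 0], 0, 0.7],
    [[0.58, -0.15, 0], 0, 0.7],
    [[0, 0, 0], 0, 0.7]
  ]
}}

```text
time_s: 11.17
tool_pos: [588.1, 10.7, 81.3]
orientation: [[0.968, -0.253, 0.001], [-0.253, -0.968, -0.0], [0.001, -0.0, -1.0]]
contact_force: [-2.4, -0.6, -0.9]
opening: 25.3
finger_force: 0.7
```

```bash
python3 - <<'E'
from cell import *
import cv2
t=capture("side")[150:310,250:480,::-1]; cv2.imwrite("pics/side4.png",cv2.resize(t,None,fx=3,fy=3))
E
```

```text
(no output)
```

View pics/side4.png

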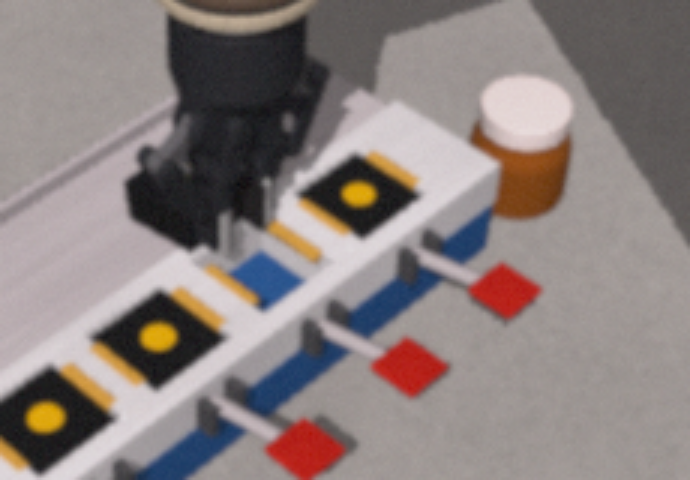

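Pad 3 is ahead of the fingers, crossing onto the pan, and its pocket is empty. I have about 31 mm left to push, then I'll back off and rise.

{"op": "arm_command", "data": {
  "increments": [
    [[0.5, -0.13, 0], 0, 0.7],
    [[0.5, -0.13, 0], 0, 0.7],
    [[0.5, -0.13, 0], 0, 0.7],
    [[0.5, -0.13, 0], 0, 0.7],
    [[0.5, -0.13, 0], 0, 0.7],
    [[0.3, -0.08, 0], 0, 0.7],
    [[0.2, -0.05, 0], 0, 0.7],
    [[0, 0, 0], 0, 0.7],
    [[0, 0, 0], 0, 0.7]
  ]
}}

```text
time_s: 11.97
tool_pos: [617.3, 3.2, 81.0]
orientation: [[0.968, -0.252, 0.001], [-0.252, -0.968, -0.0], [0.001, -0.0, -1.0]]
contact_force: [0.3, -0.0, 0.5]
opening: 26.1
finger_force: 0.0
```

{"op": "arm_command", "data": {
  "increments": [
    [[-1.0, 0.25, 0], 0, 0.7],
    [[-1.0, 0.25, 0], 0, 0.7],
    [[0, 0, 2], 0, 0.7],
    [[0, 0, 3], 0, 0.7],
    [[0, 0, 3], 0, 0.7],
    [[-2, -2, 2], 0, 0.7],
    [[-2.5, -3, 0], 0, 0.7],
    [[-2.5, -3, 0], 0, 0.7],
    [[-2.5, -3, 0], 0, 0.7],
    [[-1, -3, 0], 0, 0.7],
    [[0, -3, 0], 0, 0.7],
    [[0, -3, 0], 0, 0.7],
    [[0, 0, 0], 0, 0.7],
    [[0, 0, 0], 0, 0.7]
  ]
}}

```text
time_s: 13.13
tool_pos: [490.6, -192.4, 180.8]
orientation: [[0.967, -0.255, 0.0], [-0.255, -0.967, -0.0], [0.0, 0.0, -1.0]]
contact_force: [0.2, 1.1, 0.3]
opening: 25.5
finger_force: 0.0
```

```bash
python3 - <<'E'
from cell import *
import cv2
t=capture("top")[140:360,190:470,::-1]; s=capture("side")[140:360,160:450,::-1]
cv2.imwrite("pics/top5.png",cv2.resize(t,None,fx=2.7,fy=2.7))
cv2.imwrite("pics/side5.png",cv2.resize(s,None,fx=2.7,fy=2.7))
E
```

```text
(no output)
```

View pics/top5.png

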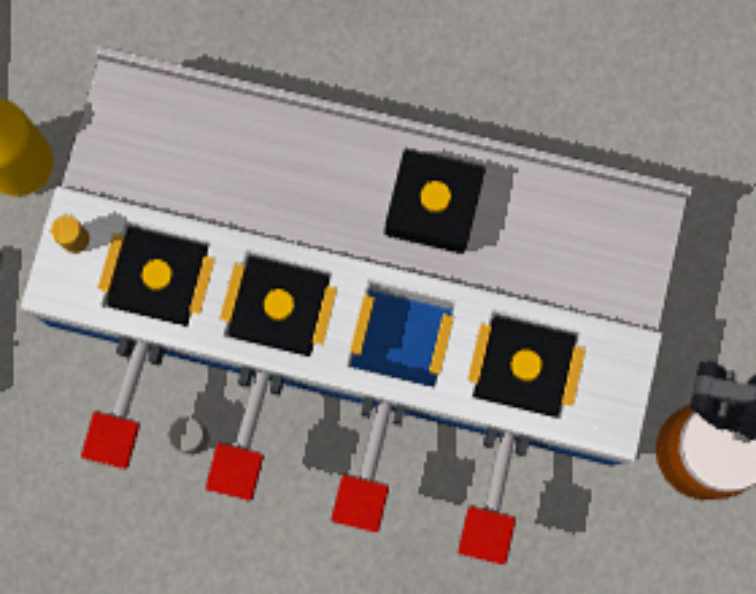

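View pics/side5.png

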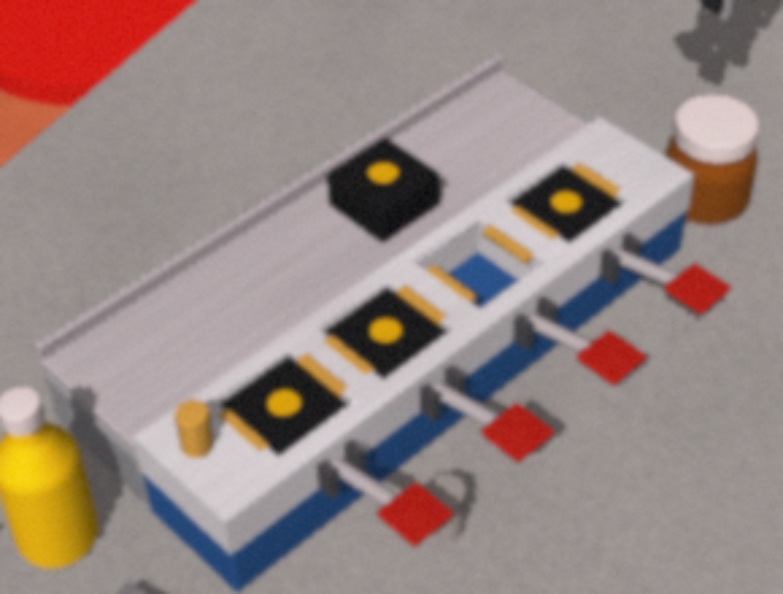

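Both crops show the pad on the pan, with its dot at top (351.1,212.6) and side (301.9,203.7). The other three pads are down and the bystanders are in place. I'll check its position numerically.

```bash
python3 - <<'E'
from h import *
x,e=tri((351.1,212.6),(301.9,203.7));c,s=np.cos(-.2564),np.sin(-.2564)
R=np.array([[c,-s],[s,c]]);print(x,e,R.T@(x[:2]-[575.8,57.4])-[95,0])
E
```

```text
[653.30227961  -6.38390188  98.07199769] 0.2026320705396705 [ -3.85574113 -42.04418579]
```

```bash
python3 -c "
from cell import *
print(hand_in())"
```

```text
the job is handed in; nothing more can be done
None
```

I found pad 3 to be the steel-cored one (11 N on its pedal against 5 N on the others), raised it and slid it onto the scale pan, about 4 mm from the pan's centre line; the other three pads stayed down, nothing else was visibly moved, and the job is handed in (no verdict was returned).

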